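# Load-test the spit clamp screw

### The arm

A 6-joint arm with a two-finger parallel gripper is mounted at the origin on the work surface. World frame = base frame: x ahead of the robot, y to its left, z up, the work surface at z = 0. Lengths are in m, angles in rad, forces in N, time in s.
With the tool pointing down it reaches from about 0.325 to 1 m from the base axis. Payload 5.1 kg.
Tool frame: the origin (TCP) lies on the centre line of the jaws, within the pads' length; the fingertips stand 11 mm ahead of it and the grasp point (between the pads) lies 8 mm behind it (manip.tip_reach is the distance from the TCP to the fingertips, in m); z points along the fingers, y is the direction in which the jaws open and shut (so a half turn about z gives the same grasp; the last joint's range is limited). The gripper opens to 85 mm and grips with 20 to 120 N. Pads are 22 mm wide; open, the fingers measure 114 mm over their backs; the gripper's body (76 mm by 85 mm) begins 54 mm behind the grasp point. The pads swing forward as they close: fully open they stand 13 mm farther back than shut.
Start: joints at [-1.266, 0.124, 1.65, -0, 1.367, -0.083], TCP at [0.246, -0.602, 0.242] pointing down, gripper open.
Joint ranges: [-2.61, 2.61], [-1.02, 2.33], [0.03, 2.71], [-1.35, 4.49], [0.32, 2.68], [-2.91, 2.91]. Speed limits (rad/s): [2.57, 2.57, 3.14, 3.14, 3.14, 3.14].

### API

Orientations are given as a 3x3 rotation matrix whose columns are the frame's x, y, z axes.
In Python, from bench import manip, cams gives the robot as it stands.
- The arm moves only by the shell command python3 -m handwheel 'ROWS' [FORCE]. ROWS is a JSON object of lists of equal length, an entry for each row: "translation": the shift along the world's x, y, z normalised to -1 to 1, where 1 is 15 cm, a list of three; "twist": the turn about the world's z normalised to -1 to 1, where 1 is 180 degrees; "grip": the closure, from 0 (fully open) to 1 (shut). In form: {"translation": [[tx, ty, tz], ...], "twist": [twist, ...], "grip": [grip, ...]}. A call has 1 to 12 rows; each row is the pose to reach, as a shift and turn from the pose commanded when the call began, turning the shorter way round; what a row does not reach only later rows make up. A row lasts 1/10 s, in which the tool goes at most 50 mm and 8.59 degrees, less where a joint would pass 70% of its speed; a pose out of reach is approached as far as the arm can. A call with a number of a shift or a turn outside -1 to 1 is refused whole. A call with a gripper value outside its range is refused whole. The fingers move at their own pace and stop on an object; FORCE is the grip in N (left out, the last holds). Time passes only in rows, so rows that repeat a pose let the fingers close. It gives the time, the measured TCP pose, the force and the opening at its end, in the units of the state.
- manip.read_state(): the state, without advancing time (a new reading comes with each control period).
- cams.grab_frame(name): name is "side" or "top" or "wrist"; returns (picture, depth): 384x512x3 uint8, red, green, blue; 384x512 float32, m along the optical axis (not along the pixel's ray), 0 where there is no reading.
- cams.camera_params(name): a dict with "fx", "fy", "cx", "cy" (pixels), "extrinsics" (4x4, takes a point from camera to world coordinates). Camera axes: x right, y up, looking along -z (the intrinsics and any distortion apply to the point x, -y, -z); pixel columns grow to the right and rows downward; lengths in m; the calibration is good to about 2 mm. A picture is of the moment at which its call begins: read the wrist's pose just before it. camera_params takes no time and is no camera call; for the wrist camera it gives the pose at the moment of the call.
- manip.job_done(): hands the job in, once; it reports no verdict.
The state is a dict: "clock": time; "joint_pos": joint angles; "joint_velocities": joint speeds; "joint_torque": joint torques, N m; "eef_pos": TCP position; "tool_rot": TCP orientation; "contact_force": force on the tool from outside, world axes, zero at the start; "wrist_torque": the same for the moment, N m; "grip_width": opening from 0.0 (shut) to 1.0 (fully open).
Only numpy, scipy, OpenCV 4.12 (cv2) and the standard library are available. Lean on these libraries where they do the work, as an engineer would, in place of code of your own. Each camera call takes 0.05 s, during which the arm holds its last target.

### The job

Check that the clamp screw of the spit holds: swing its ratchet bar by the knob clockwise (seen from above) until the ratchet catches, then push on in that direction with about 13 N at the knob and keep that load on for at least a second, without turning the screw. Then swing the bar back over its rest post and let go; leave the bottles and the bowl where they are.

Things in the scene. Friction and masses are not known exactly. Their poses are not given: they have to be found in the camera images.
- screw_axis (a point): Spit foot: fixed round steel drip pan, 305 mm across, with a dark clamp block 68 mm high; behind the screw a 13 mm spit rod, 300 mm tall, stands 62 mm from the screw axis along this frame's +x. This point lies on the vertical axis of the clamp screw, 101 mm above the counter, at mid-height of the bar. z up; yaw is that of the foot.
- knob (a point): Centre (half-way up) of the black upright round knob, 20 mm in diameter, from 96 to 146 mm above the counter, on the free end of the ratchet bar, 120 mm from the screw axis. This frame's x points outward along the bar, z up.
- bar_mid (a point): Middle of the level steel bar (12 mm wide, 10 mm high, 96 to 106 mm above the counter). It swings freely (0.5 N drag at the knob, stays where left) about the screw axis until, clockwise, the ratchet catches, some 0.5 to 1 rad from the start: not known exactly, to be felt. From there it yields like a spring, 2.8 N per mm at the knob. Back from the catch 1.9 rad are free.
- bend (a joint): Twist of the springy core between bar and screw, rad: 0 without load, positive when the bar is loaded clockwise; 0.025 rad per N m, so 0.03 for 10 N at the knob. The test counts from 10 N at the knob (1.2 N m) upwards; the screw slips and turns at about 18 N (2.2 N m), either way. Load it gradually, at the knob.
- screw_mark (a point): Outer end of the small steel tab on the collar of the clamp screw, 34 mm from the screw axis, 75 mm above the counter: it turns with the screw, and must stay where it was (the screw must not turn).
- rest (a point): Centre of the top of the rest post, a fixed upright steel post 22 mm thick with a flat 32 mm steel head, its top 92 mm above the counter, 120 mm from the screw axis, 4 mm below the bar. The bar is parked when the knob stands above this post.
- bottle_a: Red squeeze bottle, loose, 54 mm in diameter, 185 mm tall; origin at the centre of its underside. Bystander.
- bottle_b: Yellow squeeze bottle, same size; origin at the centre of its underside. Bystander.
- bowl: Steel bowl, loose, 110 mm in diameter, 50 mm high; origin at the centre of its underside. Bystander.

How it is judged:
On the way:
1. the clamp screw carries the test load, at least 10 N at the knob (1.2 N m) clockwise, for one second without turning (value of joint bend above 0.03 rad and distance of screw_mark from where it was at the start of the episode below 0.0025 m), for 1 s.
At the end, for the whole second after the job is handed in: The knob stands above the rest post (within 18 mm, seen from above), the bar carries no load (bend within 0.006 rad of 0), the screw has not turned (its tab within 2.5 mm of where it began), and the bottles and the bowl stand still (horizontal distance between knob and rest below 0.018 m and distance of screw_mark from where it was at the start of the episode below 0.0025 m and value of joint bend between -0.006 and 0.006 rad and linear speed of each of bottle_a, bottle_b, bowl below 0.02 m/s); the robot touches nothing.
It fails at once if the clamp screw turned (its tab moved more than 2.5 mm) (distance of screw_mark from where it was at the start of the episode above 0.0025 m).
It fails at once if the red bottle was moved more than 20 mm (distance of bottle_a from where it was at the start of the episode above 0.02 m).
It fails at once if the yellow bottle was moved more than 20 mm (distance of bottle_b from where it was at the start of the episode above 0.02 m).
It fails at once if the bowl was moved more than 20 mm (distance of bowl from where it was at the start of the episode above 0.02 m).
It also fails if it takes over 64 s, if anything falls off the work surface, if the arm or the gripper's body presses on something with over 40 N, if the wrist force passes 120 N, or if a joint passes its speed limit or range.

## Working session

There is one attempt and no reset: what is moved stays moved. The work goes in short steps, Python scripts to look and compute and a shell command to move; the robot and the scene stay as the last step left them, time stands still between calls to the robot, and variables do not carry over. Pictures are saved under pics/ and viewed, and the job is handed in when it is done.

```bash
mkdir -p pics; ls
python3 - <<'E'
from bench import manip, cams
import cv2,numpy as np
s=manip.read_state()
for k,v in s.items(): print(k,np.round(v,3).tolist())
print(manip.tip_reach)
for n in ["side","top"]:
    p,d=cams.grab_frame(n); cv2.imwrite(f"pics/{n}0.png",p[:,:,::-1]); np.save(f"pics/{n}0.npy",d); 
    c=cams.camera_params(n); print(n,c)
E
```

```text
pics
clock 0.0
joint_pos [-1.266, 0.124, 1.652, 0.0, 1.367, -0.083]
joint_velocities [-0.001, 0.001, -0.001, -0.002, -0.001, 0.002]
joint_torque [0.0, -42.362, -36.545, -0.0, 0.007, -0.0]
eef_pos [0.246, -0.601, 0.241]
tool_rot [[0.926, 0.378, -0.001], [0.378, -0.926, 0.002], [0.0, -0.002, -1.0]]
contact_force [0.183, -0.038, -0.116]
wrist_torque [-0.008, -0.034, -0.026]
grip_width 1.003
0.011
side {'fx': 408.0704480667907, 'fy': 408.0704480667907, 'cx': 256.90329944935024, 'cy': 188.29536584347093, 'extrinsics': array([[-0.76031621,  0.46911068, -0.44928212,  0.00262811],
       [-0.64953173, -0.5434737 ,  0.53173759,  0.65935177],
       [ 0.00527077,  0.6961117 ,  0.71791414,  0.99565082],
       [ 0.        ,  0.        ,  0.        ,  1.        ]])}
top {'fx': 449.9548951631228, 'fy': 449.9548951631228, 'cx': 250.70709991584903, 'cy': 180.56034883098488, 'extrinsics': array([[ 0.00880194,  0.98224092, -0.18741743,  0.34123249],
       [-0.99993787,  0.00992766,  0.00506867, -0.01337525],
       [ 0.00683927,  0.18736117,  0.98226728,  1.28563015],
       [ 0.        ,  0.        ,  0.        ,  1.        ]])}
```

View pics/side0.png

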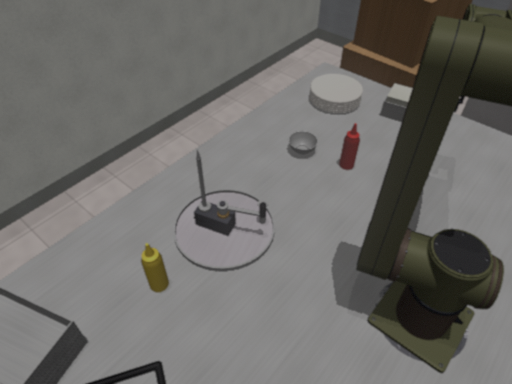

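View pics/top0.png

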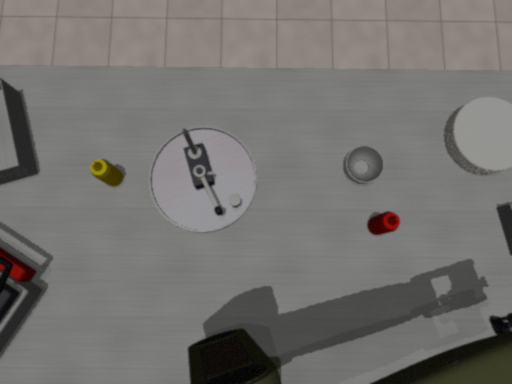

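Run:
```python
import cv2
p=cv2.imread("pics/top0.png")[120:240,140:270]; cv2.imwrite("pics/z1.png",cv2.resize(p,None,fx=5,fy=5,interpolation=cv2.INTER_CUBIC))
p=cv2.imread("pics/side0.png")[140:270,160:290]; cv2.imwrite("pics/z2.png",cv2.resize(p,None,fx=4.5,fy=4.5,interpolation=cv2.INTER_CUBIC))
```

```text
(no output)
```

View pics/z1.png

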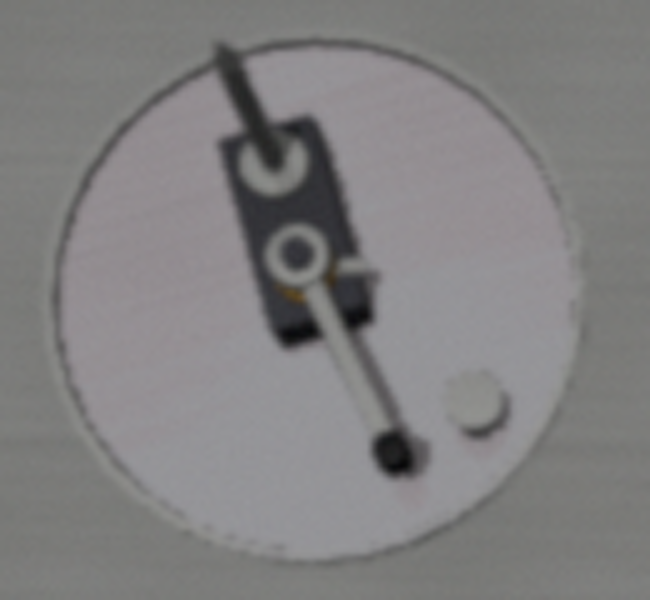

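View pics/z2.png

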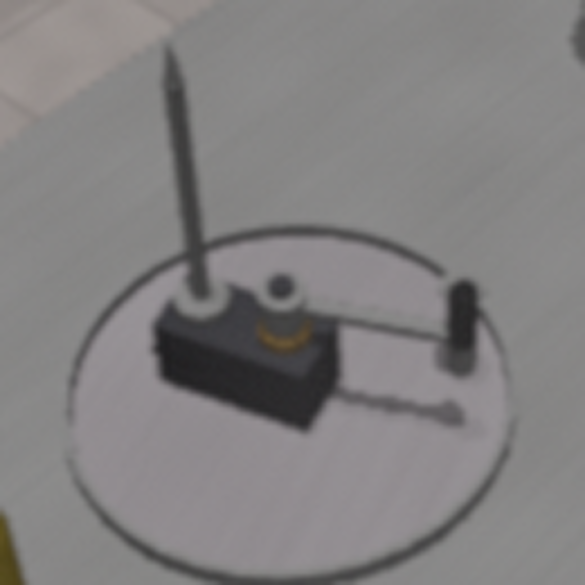

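```bash
cat > h.py <<'E'
import numpy as np
from bench import cams
def ray(n,u,v,z):
    c=cams.camera_params(n);E=c["extrinsics"]
    d=E[:3,:3]@np.array([(u-c["cx"])/c["fx"],-(v-c["cy"])/c["fy"],-1]);o=E[:3,3]
    return o+d*(z-o[2])/d[2]
def proj(n,P):
    c=cams.camera_params(n);E=c["extrinsics"]
    q=E[:3,:3].T@(np.array(P)-E[:3,3]); return c["cx"]+c["fx"]*q[0]/-q[2], c["cy"]-c["fy"]*q[1]/-q[2]
E
python3 - <<'E'
from h import *
import cv2
p=cv2.imread("pics/top0.png")
for n,x0,y0,x1,y1 in [("top",205,200,232,222),("side",252,195,275,228)]:
    g=cv2.imread(f"pics/{n}0.png",0)[y0:y1,x0:x1]; m=g<65
    yy,xx=np.where(m); print(n,len(xx),xx.mean()+x0,yy.mean()+y0,xx.min()+x0,xx.max()+x0,yy.min()+y0,yy.max()+y0)
    u,v=xx.mean()+x0,yy.mean()+y0
    print(" knob z.121/.146",ray(n,u,v,.121),ray(n,u,v,.146))
print("knob side top",ray("side",262.9,203.8,.146))
A=ray("top",199.6,170.6,.108);print("axis",A)
print("axis side",ray("side",282/4.5+160,288/4.5+140,.112))
R=ray("top",235.2,200.4,.092);print("rest",R, np.linalg.norm(R-A))
print("pan", ray("top",140+318/5,120+300/5,.01), "rodbase",ray("top",140+272/5,120+163/5,.075))
print("tab",ray("top",140+378/5,120+273/5,.075))
d=np.load("pics/top0.npy"); print("depth knob",d[205:216,213:224].min(), d[171,200],d[200,235])
E
```

```text
top 54 218.57407407407408 210.22222222222223 215 222 206 214
 knob z.121/.146 [0.48406012 0.06350118 0.121     ] [0.48099418 0.06185095 0.146     ]
side 82 262.280487804878 210.3658536585366 260 265 203 218
 knob z.121/.146 [0.48179881 0.06786913 0.121     ] [0.46810276 0.08477538 0.146     ]
knob side top [0.48241134 0.06501455 0.146     ]
axis [0.59165377 0.11742497 0.108     ]
axis side [0.58965787 0.11820472 0.112     ]
rest [0.51448209 0.02150864 0.092     ] 0.12414270609086528
pan [0.58489591 0.11594675 0.01      ] rodbase [0.64947615 0.13701245 0.075     ]
tab [0.58790082 0.07687575 0.075     ]
depth knob 1.1415166 1.1906724 1.2042117
```

```bash
python3 -m handwheel '{"translation":[[0.08,0.22,0],[0.16,0.44,0],[0.24,0.66,0],[0.32,0.88,0]],"twist":[0,0,0,0.02],"grip":[0,0,0,0]}'; python3 -m handwheel '{"translation":[[0.08,0.22,0],[0.16,0.44,0],[0.24,0.66,0],[0.32,0.88,0]],"twist":[0,0,0,0],"grip":[0,0,0,0]}'
```

```text
clock: 0.5
eef_pos: [0.2939, -0.4682, 0.2416]
tool_rot: [[0.9, 0.437, -0.0], [0.437, -0.9, 0.001], [0.0, -0.001, -1.0]]
contact_force: [0.7, -0.0, -0.0]
grip_width: 1.0
clock: 0.9
eef_pos: [0.3418, -0.3361, 0.2418]
tool_rot: [[0.9, 0.435, -0.0], [0.435, -0.9, 0.001], [-0.0, -0.001, -1.0]]
contact_force: [1.0, 0.0, -0.2]
grip_width: 1.003
```

Run:
```python
from h import *
print(ray("top",383,222,.09),ray("top",363,165,.03),ray("top",108,172,.09))
```

```text
[ 0.46054662 -0.37293309  0.09      ] [ 0.62943873 -0.3411456   0.03      ] [0.58905995 0.36725191 0.09      ]
```

```bash
for i in 1; do python3 -m handwheel '{"translation":[[0.08,0.22,0],[0.16,0.44,0],[0.24,0.66,0],[0.32,0.88,0]],"twist":[0,0,0,0],"grip":[0,0,0,0]}'; python3 -m handwheel '{"translation":[[0.08,0.22,0],[0.16,0.44,0],[0.24,0.66,0],[0.32,0.88,0]],"twist":[0,0,0,0],"grip":[0,0,0,0]}';python3 -m handwheel '{"translation":[[0.08,0.22,0],[0.15,0.44,0],[0.22,0.66,0],[0.29,0.88,0],[0.29,0.88,0]],"twist":[0,0,0,0,0],"grip":[0,0,0,0,0.3]}'; done
python3 - <<'E'
from h import *
from bench import manip
import cv2
c=cams.camera_params("wrist")
p,d=cams.grab_frame("wrist"); cv2.imwrite("pics/w1.png",p[:,:,::-1]); np.save("pics/w1.npy",d); print(c)
for P in [(.4815,.064,.146),(.591,.118,.11),(.5145,.0215,.092)]: print(proj("wrist",P))
s=manip.read_state(); print(s["eef_pos"],s["joint_pos"])
E
```

```text
clock: 1.3
eef_pos: [0.3898, -0.2042, 0.2419]
tool_rot: [[0.9, 0.435, -0.0], [0.435, -0.9, 0.0], [-0.0, -0.0, -1.0]]
contact_force: [0.1, -0.2, -0.6]
grip_width: 1.0
clock: 1.7
eef_pos: [0.4378, -0.0722, 0.242]
tool_rot: [[0.9, 0.436, -0.0], [0.436, -0.9, 0.0], [-0.0, -0.0, -1.0]]
contact_force: [-0.2, -0.4, 0.7]
grip_width: 1.0
clock: 2.2
eef_pos: [0.4815, 0.0612, 0.2418]
tool_rot: [[0.898, 0.44, -0.001], [0.44, -0.898, 0.001], [-0.0, -0.001, -1.0]]
contact_force: [-0.1, -0.5, 0.4]
grip_width: 0.861
{'fx': 321.3639838103999, 'fy': 321.3639838103999, 'cx': 259.4320965549068, 'cy': 187.8605991109096, 'extrinsics': array([[ 0.43851369,  0.86611835,  0.23988484,  0.54250057],
       [-0.89872254,  0.42316206,  0.115029  ,  0.09067758],
       [-0.00188143, -0.26603171,  0.96396244,  0.37307589],
       [ 0.        ,  0.        ,  0.        ,  1.        ]])}
(np.float64(254.49776610740054), np.float64(191.54364834003033))
(np.float64(253.7187211365702), np.float64(19.907084350211136))
(np.float64(314.72786508224556), np.float64(162.66207406834582))
[0.48110894 0.05970492 0.24173202] [ 1.27745096e-02 -2.51258863e-01  2.00824700e+00 -1.75850791e-04
  1.38590792e+00  1.12953635e+00]
```

View pics/w1.png

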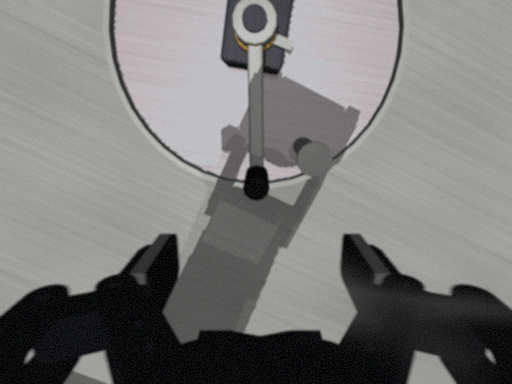

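Run:
```python
from h import *
print("knob top",ray("wrist",257,187,.146),"rest",ray("wrist",314,156,.092),"axis",ray("wrist",254.5,20,.11))
import cv2
g=cv2.imread("pics/w1.png",0)[155:205,240:275]; yy,xx=np.where(g<25); print(xx.min()+240,xx.max()+240,yy.min()+155,yy.max()+155)
d=np.load("pics/w1.npy"); print(d[180:200:2,257])
p=cv2.imread("pics/w1.png")[0:210,200:360]; cv2.imwrite("pics/w1z.png",cv2.resize(p,None,fx=2.8,fy=2.8,interpolation=cv2.INTER_CUBIC))
```

```text
knob top [0.48542235 0.06385519 0.146     ] rest [0.51946908 0.02493717 0.092     ] axis [0.59119712 0.11745181 0.11      ]
244 267 166 199
[0.23313606 0.23408188 0.23603572 0.23447193 0.23635693 0.23542078
 0.23741505 0.23766725 0.23660259 0.2378871 ]
```

View pics/w1z.png

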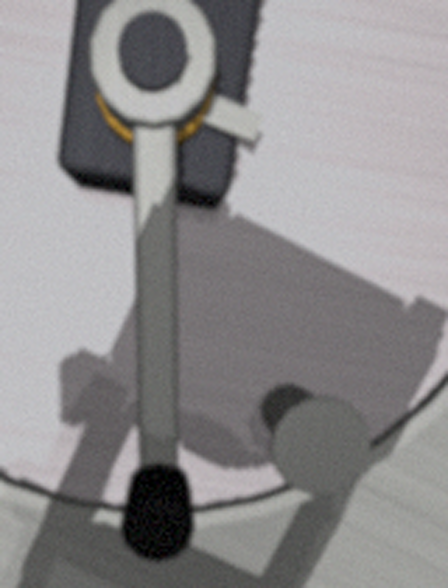

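```bash
python3 -m handwheel '{"translation":[[0.025,0.04,0],[0.025,0.04,0],[0.025,0.04,-0.2],[0.025,0.04,-0.4],[0.025,0.04,-0.6],[0.025,0.04,-0.78],[0.025,0.04,-0.78],[0.025,0.04,-0.78]],"twist":[0,0,0,0,0,0,0,0],"grip":[0.3,0.3,0.3,0.3,0.3,0.3,0.3,0.3]}' 40
python3 - <<'E'
from h import *
from bench import manip
import cv2
p,d=cams.grab_frame("wrist"); cv2.imwrite("pics/w2.png",p[:,:,::-1])
s=manip.read_state(); print(s["eef_pos"],s["contact_force"])
E
```

```text
clock: 3.05
eef_pos: [0.485, 0.0636, 0.1256]
tool_rot: [[0.901, 0.434, -0.001], [0.434, -0.901, -0.0], [-0.001, -0.0, -1.0]]
contact_force: [0.8, -0.4, -0.2]
grip_width: 0.702
[0.48589722 0.06375093 0.12679841] [-0.59187002  0.66246646  0.28856722]
```

View pics/w2.png

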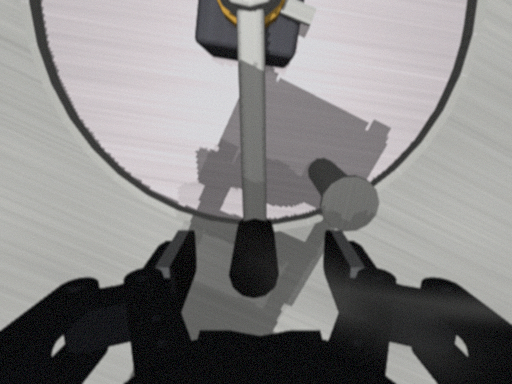

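```bash
python3 -m handwheel '{"translation":[[0,0,0],[0,0,0],[0,0,0],[0,0,0],[0,0,0],[0,0,0],[0,0,0],[0,0,0]],"twist":[0,0,0,0,0,0,0,0],"grip":[1,1,1,1,1,1,1,1]}' 40
python3 - <<'E'
from h import *
from bench import manip
import cv2
p,d=cams.grab_frame("wrist"); cv2.imwrite("pics/w3.png",p[:,:,::-1])
s=manip.read_state(); print(s["eef_pos"],s["contact_force"],s["wrist_torque"],s["grip_width"])
E
```

```text
clock: 3.9
eef_pos: [0.4853, 0.0642, 0.1256]
tool_rot: [[0.9, 0.436, 0.001], [0.436, -0.9, -0.0], [0.001, 0.0, -1.0]]
contact_force: [-1.7, -0.6, 3.0]
grip_width: 0.218
[0.48530506 0.0642419  0.1256482 ] [-1.03410385 -0.41913477  2.69949781] [-0.03898677 -0.01757076 -0.02264994] 0.21983504023299874
```

View pics/w3.png

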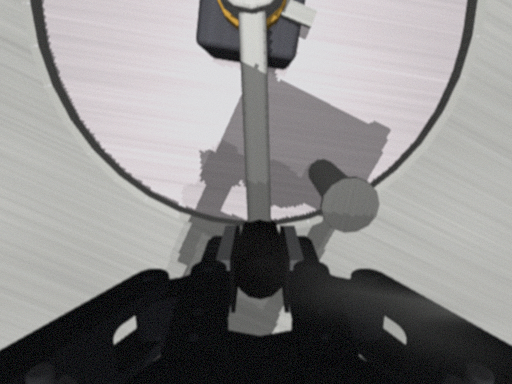

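```bash
cat > arc.py <<'E'
import numpy as np,sys
C=np.array([.5924,.1182])
def rows(a0,da,n,k0=None):
    # a0: swept so far (deg clockwise); each row da
    t0=np.deg2rad(-153.24); f=lambda a:.12*np.array([np.cos(t0-np.deg2rad(a)),np.sin(t0-np.deg2rad(a))])
    for i in range(1,n+1):
        s=(f(a0+da*i)-f(a0))/.15; print(a0+da*i, np.round(s,4).tolist(), round(-da*i/180,4))
if __name__=="__main__": rows(float(sys.argv[1]),float(sys.argv[2]),int(sys.argv[3]))
E
python3 arc.py 0 3 4; python3 arc.py 12 3 4
```

```text
3.0 [-0.0179, 0.0379] -0.0167
6.0 [-0.0337, 0.0766] -0.0333
9.0 [-0.0476, 0.1162] -0.05
12.0 [-0.0593, 0.1564] -0.0667
15.0 [-0.0096, 0.0408] -0.0167
18.0 [-0.0171, 0.082] -0.0333
21.0 [-0.0224, 0.1235] -0.05
24.0 [-0.0255, 0.1653] -0.0667
```

```bash
python3 -m handwheel '{"translation":[[-0.018,0.038,0],[-0.034,0.077,0],[-0.048,0.116,0],[-0.059,0.156,0],[-0.059,0.156,0]],"twist":[-0.0167,-0.0333,-0.05,-0.0667,-0.0667],"grip":[1,1,1,1,1]}'
python3 -m handwheel '{"translation":[[-0.01,0.041,0],[-0.017,0.082,0],[-0.022,0.1235,0],[-0.0255,0.165,0],[-0.0255,0.165,0]],"twist":[-0.0167,-0.0333,-0.05,-0.0667,-0.0667],"grip":[1,1,1,1,1]}'
for a in 24 26 28 30 ; do python3 arc.py $a 0.5 4;done
```

```text
clock: 4.45
eef_pos: [0.4759, 0.0879, 0.1255]
tool_rot: [[0.971, 0.24, -0.0], [0.24, -0.971, -0.0], [-0.0, 0.0, -1.0]]
contact_force: [-2.4, -0.6, 4.8]
grip_width: 0.219
clock: 4.95
eef_pos: [0.4718, 0.1126, 0.1254]
tool_rot: [[0.999, 0.032, -0.002], [0.032, -0.999, -0.0], [-0.002, 0.0, -1.0]]
contact_force: [-3.2, -2.0, 6.2]
grip_width: 0.22
24.5 [-0.0003, 0.007] -0.0028
25.0 [-0.0006, 0.014] -0.0056
25.5 [-0.0007, 0.0209] -0.0083
26.0 [-0.0009, 0.0279] -0.0111
26.5 [-0.0001, 0.007] -0.0028
27.0 [-0.0001, 0.014] -0.0056
27.5 [-0.0, 0.0209] -0.0083
28.0 [0.0001, 0.0279] -0.0111
28.5 [0.0002, 0.007] -0.0028
29.0 [0.0004, 0.014] -0.0056
29.5 [0.0007, 0.0209] -0.0083
30.0 [0.0011, 0.0279] -0.0111
30.5 [0.0004, 0.007] -0.0028
31.0 [0.0009, 0.0139] -0.0056
31.5 [0.0015, 0.0209] -0.0083
32.0 [0.0021, 0.0278] -0.0111
```

```bash
python3 -m handwheel '{"translation":[[0,0.007,0],[0,0.014,0],[0,0.021,0],[0,0.028,0]],"twist":[-0.0028,-0.0056,-0.0083,-0.0111],"grip":[1,1,1,1]}' | grep -E "eef|contact"
python3 -m handwheel '{"translation":[[0,0.007,0],[0,0.014,0],[0,0.021,0],[0,0.028,0]],"twist":[-0.0028,-0.0056,-0.0083,-0.0111],"grip":[1,1,1,1]}' | grep -E "eef|contact"
```

```text
eef_pos: [0.4717, 0.1164, 0.1253]
contact_force: [-4.8, -1.1, 6.4]
eef_pos: [0.4716, 0.1206, 0.1253]
contact_force: [-5.2, -0.2, 6.4]
```

```bash
python3 -m handwheel '{"translation":[[-0.004,0.007,0],[-0.004,0.014,0],[-0.004,0.021,0],[-0.004,0.028,0]],"twist":[-0.0028,-0.0056,-0.0083,-0.0111],"grip":[1,1,1,1]}' | grep -E "eef|contact"
```

```text
eef_pos: [0.4717, 0.1249, 0.1254]
contact_force: [-3.6, -1.2, 4.8]
```

```bash
python3 -m handwheel '{"translation":[[0.0005,0.007,0],[0.001,0.014,0],[0.0015,0.021,0],[0.002,0.028,0]],"twist":[-0.0028,-0.0056,-0.0083,-0.0111],"grip":[1,1,1,1]}' | grep -E "eef|contact"
```

```text
eef_pos: [0.472, 0.1291, 0.1254]
contact_force: [-3.3, -1.1, 5.6]
```

```bash
for a in 32 34 36 38 40 42 44 46 48 50 52 54 56; do python3 arc.py $a 0.5 4 | tail -1;done
```

```text
34.0 [0.003, 0.0278] -0.0111
36.0 [0.004, 0.0276] -0.0111
38.0 [0.005, 0.0275] -0.0111
40.0 [0.0059, 0.0273] -0.0111
42.0 [0.0069, 0.0271] -0.0111
44.0 [0.0078, 0.0268] -0.0111
46.0 [0.0087, 0.0265] -0.0111
48.0 [0.0097, 0.0262] -0.0111
50.0 [0.0106, 0.0258] -0.0111
52.0 [0.0115, 0.0255] -0.0111
54.0 [0.0123, 0.025] -0.0111
56.0 [0.0132, 0.0246] -0.0111
58.0 [0.0141, 0.0241] -0.0111
```

```bash
python3 -m handwheel '{"translation":[[0.0005,0.007,0],[0.001,0.014,0],[0.002,0.021,0],[0.003,0.028,0]],"twist":[-0.0028,-0.0056,-0.0083,-0.0111],"grip":[1,1,1,1]}' | grep -E "eef|contact"
```

```text
eef_pos: [0.4724, 0.1333, 0.1253]
contact_force: [-2.3, -1.0, 5.3]
```

```bash
python3 -m handwheel '{"translation":[[0.001,0.007,0],[0.002,0.014,0],[0.003,0.021,0],[0.004,0.0276,0]],"twist":[-0.0028,-0.0056,-0.0083,-0.0111],"grip":[1,1,1,1]}' | grep -E "eef|contact"
```

```text
eef_pos: [0.4729, 0.1375, 0.1253]
contact_force: [-3.1, -0.1, 5.0]
```

```bash
python3 -m handwheel '{"translation":[[0.001,0.007,0],[0.002,0.014,0],[0.0035,0.021,0],[0.005,0.0275,0]],"twist":[-0.0028,-0.0056,-0.0083,-0.0111],"grip":[1,1,1,1]}' | grep -E "eef|contact"
```

```text
eef_pos: [0.4736, 0.1416, 0.1254]
contact_force: [-2.5, -0.6, 4.9]
```

```bash
python3 -m handwheel '{"translation":[[0.0015,0.007,0],[0.003,0.014,0],[0.0045,0.0205,0],[0.006,0.0273,0]],"twist":[-0.0028,-0.0056,-0.0083,-0.0111],"grip":[1,1,1,1]}' | grep -E "eef|contact"
```

```text
eef_pos: [0.4745, 0.1457, 0.1253]
contact_force: [-3.1, -0.9, 6.4]
```

```bash
python3 -m handwheel '{"translation":[[0.0015,0.007,0],[0.003,0.014,0],[0.005,0.0205,0],[0.007,0.0271,0]],"twist":[-0.0028,-0.0056,-0.0083,-0.0111],"grip":[1,1,1,1]}' | grep -E "eef|contact"
```

```text
eef_pos: [0.4755, 0.1498, 0.1253]
contact_force: [-4.1, 0.3, 5.0]
```

```bash
python3 -m handwheel '{"translation":[[0.002,0.007,0],[0.004,0.0135,0],[0.006,0.02,0],[0.008,0.0268,0]],"twist":[-0.0028,-0.0056,-0.0083,-0.0111],"grip":[1,1,1,1]}' | grep -E "eef|contact"
```

```text
eef_pos: [0.4766, 0.1539, 0.1253]
contact_force: [-2.8, -0.7, 5.6]
```

```bash
python3 -m handwheel '{"translation":[[0.002,0.0065,0],[0.004,0.013,0],[0.0065,0.02,0],[0.0087,0.0265,0]],"twist":[-0.0028,-0.0056,-0.0083,-0.0111],"grip":[1,1,1,1]}' | grep -E "eef|contact"
```

```text
eef_pos: [0.4779, 0.1579, 0.1253]
contact_force: [-3.5, -0.2, 5.4]
```

```bash
python3 -m handwheel '{"translation":[[0.0025,0.0065,0],[0.005,0.013,0],[0.0075,0.0195,0],[0.0097,0.0262,0]],"twist":[-0.0028,-0.0056,-0.0083,-0.0111],"grip":[1,1,1,1]}' | grep -E "eef|contact"
```

```text
eef_pos: [0.4793, 0.1618, 0.1253]
contact_force: [-3.7, 0.1, 5.2]
```

```bash
python3 -m handwheel '{"translation":[[0.0025,0.0065,0],[0.005,0.013,0],[0.008,0.0195,0],[0.0106,0.0258,0]],"twist":[-0.0028,-0.0056,-0.0083,-0.0111],"grip":[1,1,1,1]}' | grep -E "eef|contact"
```

```text
eef_pos: [0.4809, 0.1657, 0.1253]
contact_force: [-4.5, -0.3, 5.2]
```

```bash
python3 -m handwheel '{"translation":[[0.003,0.0065,0],[0.006,0.013,0],[0.0085,0.019,0],[0.0115,0.0255,0]],"twist":[-0.0028,-0.0056,-0.0083,-0.0111],"grip":[1,1,1,1]}' | grep -E "eef|contact"
```

```text
eef_pos: [0.4826, 0.1696, 0.1253]
contact_force: [-4.4, 0.1, 6.3]
```

```bash
python3 -m handwheel '{"translation":[[0.003,0.0065,0],[0.006,0.013,0],[0.009,0.019,0],[0.0123,0.025,0]],"twist":[-0.0028,-0.0056,-0.0083,-0.0111],"grip":[1,1,1,1]}' | grep -E "eef|contact"
```

```text
eef_pos: [0.484, 0.1728, 0.1251]
contact_force: [-6.0, -1.9, 6.9]
```

```bash
cat > st.py <<'E'
import numpy as np
from bench import manip
C=np.array([.5924,.1182])
s=manip.read_state();p=np.array(s["eef_pos"]);f=np.array(s["contact_force"])
o=p[:2]-C;r=np.linalg.norm(o);o/=r;t=np.array([o[1],-o[0]])
print(round(s["clock"],2),"pos",p.round(5),"r",r.round(4),"ang",np.rad2deg(np.arctan2(o[1],o[0])).round(2),"out",(f[:2]@o).round(2),"tan",(f[:2]@t).round(2),"fz",f[2].round(2),"wt",np.round(s["wrist_torque"],2))
E
python3 -m handwheel '{"translation":[[0,0,0],[0,0,0]],"twist":[0,0],"grip":[1,1]}' | grep -E "contact"; python3 st.py
python3 -m handwheel '{"translation":[[0,0,0]],"twist":[0],"grip":[1]}' | grep -E "contact"; python3 st.py; python3 arc.py 54 0.5 4
```

```text
contact_force: [-5.8, -1.3, 6.2]
11.15 pos [0.48397 0.17276 0.12507] r 0.1214 ang 153.29 out 4.56 tan -3.76 fz 6.24 wt [-0.5   0.71  0.03]
contact_force: [-5.3, -1.7, 7.1]
11.25 pos [0.48397 0.17275 0.12509] r 0.1214 ang 153.29 out 3.95 tan -3.91 fz 7.09 wt [-0.5   0.6   0.08]
54.5 [0.0032, 0.0062] -0.0028
55.0 [0.0065, 0.0124] -0.0056
55.5 [0.0098, 0.0185] -0.0083
56.0 [0.0132, 0.0246] -0.0111
```

```bash
python3 -m handwheel '{"translation":[[0.003,0.006,0],[0.003,0.006,0]],"twist":[-0.0028,-0.0028],"grip":[1,1]}' | grep -E "contact"; python3 st.py
```

```text
contact_force: [-6.1, -1.3, 6.6]
11.45 pos [0.48429 0.17351 0.12502] r 0.1214 ang 152.9 out 4.82 tan -3.92 fz 6.64 wt [-0.65  0.7   0.11]
```

```bash
python3 -m handwheel '{"translation":[[0.003,0.006,0],[0.003,0.006,0]],"twist":[-0.0028,-0.0028],"grip":[1,1]}' | grep -E "contact"; python3 st.py
```

```text
contact_force: [-5.7, -3.3, 7.1]
11.65 pos [0.48466 0.17424 0.12496] r 0.1214 ang 152.52 out 3.54 tan -5.59 fz 7.15 wt [-0.81  0.77  0.14]
```

```bash
python3 -m handwheel '{"translation":[[0.003,0.006,0],[0.003,0.006,0]],"twist":[-0.0028,-0.0028],"grip":[1,1]}' | grep -E "contact"; python3 st.py
```

```text
contact_force: [-6.8, -3.5, 6.9]
11.85 pos [0.48498 0.17493 0.12489] r 0.1215 ang 152.16 out 4.37 tan -6.28 fz 6.86 wt [-0.87  0.78  0.15]
```

```bash
sed -i 's/^print/print("torque Nm",round(-(f[:2]@t)*r+s["wrist_torque"][2],3));print/' st.py; python3 -m handwheel '{"translation":[[0.0035,0.006,0],[0.0035,0.006,0],[0.0035,0.006,0]],"twist":[-0.0028,-0.0028,-0.0028],"grip":[1,1,1]}' | grep -E "contact"; python3 st.py
```

```text
contact_force: [-6.5, -3.7, 7.3]
torque Nm 1.0
12.15 pos [0.48533 0.17568 0.12482] r 0.1215 ang 151.77 out 3.99 tan -6.29 fz 7.3 wt [-0.97  0.85  0.24]
```

```bash
python3 -m handwheel '{"translation":[[0.0035,0.006,0],[0.0035,0.006,0],[0.0035,0.006,0]],"twist":[0,0,0],"grip":[1,1,1]}' | grep -E "contact"; python3 st.py
```

```text
contact_force: [-7.8, -5.1, 7.9]
torque Nm 1.151
12.45 pos [0.48558 0.17623 0.12466] r 0.1216 ang 151.49 out 4.44 tan -8.17 fz 7.89 wt [-1.23  0.92  0.16]
```

```bash
python3 -m handwheel '{"translation":[[0.0035,0.006,0],[0.0035,0.006,0],[0.0035,0.006,0]],"twist":[0,0,0],"grip":[1,1,1]}' | grep -E "contact"; python3 st.py
```

```text
contact_force: [-8.7, -5.8, 8.4]
torque Nm 1.202
12.75 pos [0.48585 0.17683 0.12454] r 0.1216 ang 151.18 out 4.83 tan -9.27 fz 8.44 wt [-1.39  1.1   0.08]
```

Run:
```python
from bench import manip
import numpy as np
s=manip.read_state();p=s["eef_pos"];f=s["contact_force"]
print(np.round(s["joint_torque"],2),"pred",p[0]*f[1]-p[1]*f[0]+s["wrist_torque"][2],f, np.round(s["tool_rot"],4).tolist())
```

```text
[  1.53 -27.3  -34.31   1.44  -2.38   0.08] pred -1.1995908650703209 [-8.69683037 -5.78994369  8.44239503] [[0.8653, -0.5012, -0.0061], [-0.5012, -0.8653, -0.0049], [-0.0028, 0.0073, -1.0]]
```

```bash
cat > bar.py <<'E'
import sys,cv2
from h import *
c=cams.camera_params("wrist"); p,d=cams.grab_frame("wrist"); n=sys.argv[1]
cv2.imwrite(f"pics/{n}.png",p[:,:,::-1]); np.savez(f"pics/{n}.npz",E=c["extrinsics"])
E
python3 bar.py w4; python3 st.py
```

```text
torque Nm 1.289
12.8 pos [0.48583 0.17682 0.12454] r 0.1216 ang 151.19 out 3.66 tan -10.03 fz 6.89 wt [-1.44  1.1   0.07]
```

View pics/w4.png

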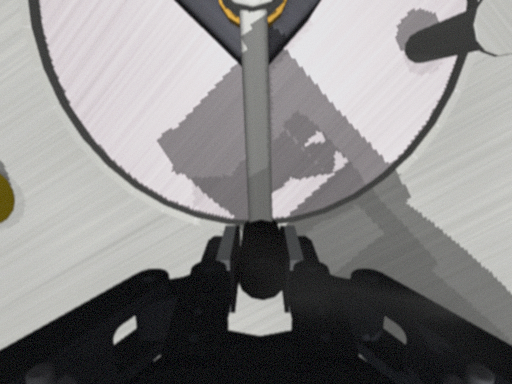

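```bash
cat > ba.py <<'E'
import sys,cv2,numpy as np
from bench import cams
c=cams.camera_params("wrist")
def ang(n,dbg=False):
    E=np.load(f"pics/{n}.npz")["E"]; g=cv2.GaussianBlur(cv2.imread(f"pics/{n}.png",0),(3,5),0).astype(float)
    L=[];R=[]
    for y in range(75,208):
        x0=256; row=np.gradient(g[y])
        l=235+np.argmax(np.abs(row[235:254])); r=261+np.argmax(np.abs(row[261:280]))
        def sub(i):
            a=np.abs(row[i-1:i+2]); den=a[0]-2*a[1]+a[2]; return i+(0 if den==0 else .5*(a[0]-a[2])/den)
        L.append((y,sub(l)));R.append((y,sub(r)))
    out=[]
    for P in (np.array(L),np.array(R)):
        m=np.ones(len(P),bool)
        for _ in range(8):
            k=np.polyfit(P[m,0],P[m,1],1); e=P[:,1]-np.polyval(k,P[:,0]); m=abs(e)<max(.7,1.5*np.median(abs(e)))
        W=[]
        for y in (80,205):
            u=np.polyval(k,y); dd=E[:3,:3]@np.array([(u-c["cx"])/c["fx"],-(y-c["cy"])/c["fy"],-1]); o=E[:3,3]
            W.append((o+dd*(.106-o[2])/dd[2])[:2])
        v=W[1]-W[0]; out.append((np.arctan2(v[1],v[0]),m.sum(),k.round(3)))
    return out
for n in sys.argv[1:]:
    for a,m,k in ang(n): print(n,np.rad2deg(a).round(3),m,k)
E
python3 ba.py w4
```

```text
w4 151.677 126 [4.40000e-02 2.37939e+02]
w4 151.31 108 [1.60000e-02 2.68684e+02]
```

```bash
python3 -m handwheel '{"translation":[[0.0035,0.006,0],[0.0035,0.006,0],[0.0035,0.006,0]],"twist":[0,0,0],"grip":[1,1,1]}' | grep -E "contact"; python3 st.py; python3 bar.py w5; python3 ba.py w5; python3 st.py
```

```text
contact_force: [-8.7, -7.6, 8.2]
torque Nm 1.401
13.1 pos [0.48604 0.17748 0.12432] r 0.1218 ang 150.87 out 3.92 tan -10.93 fz 8.19 wt [-1.58  1.21  0.07]
w5 151.438 127 [4.00000e-02 2.39238e+02]
w5 151.099 112 [1.20000e-02 2.69988e+02]
torque Nm 1.341
13.15 pos [0.48604 0.17747 0.12433] r 0.1218 ang 150.87 out 4.6 tan -10.5 fz 8.75 wt [-1.59  1.22  0.06]
```

```bash
python3 -m handwheel '{"translation":[[0.0035,0.006,0],[0.0035,0.006,0],[0.0035,0.006,0]],"twist":[0,0,0],"grip":[1,1,1]}' | grep -E "contact"; python3 st.py; python3 bar.py w6; python3 ba.py w6; python3 st.py
```

```text
contact_force: [-9.4, -8.2, 9.0]
torque Nm 1.412
13.45 pos [0.48631 0.17805 0.12417] r 0.1218 ang 150.57 out 4.19 tan -11.79 fz 9.0 wt [-1.83  1.38 -0.02]
w6 151.218 125 [3.600e-02 2.405e+02]
w6 150.868 103 [7.00000e-03 2.71156e+02]
torque Nm 1.458
13.5 pos [0.48631 0.17806 0.12419] r 0.1218 ang 150.57 out 4.56 tan -12.23 fz 9.51 wt [-1.83  1.28 -0.03]
```

```bash
python3 -m handwheel '{"translation":[[0.001,0.002,0],[0.0025,0.0045,0],[0.0025,0.0045,0],[0.0025,0.0045,0],[0.0025,0.0045,0],[0.0025,0.0045,0],[0.0025,0.0045,0],[0.0025,0.0045,0]],"twist":[0,0,0,0,0,0,0,0],"grip":[1,1,1,1,1,1,1,1]}' | grep -E "contact"; python3 st.py; python3 -m handwheel '{"translation":[[0,0,0],[0,0,0],[0,0,0],[0,0,0],[0,0,0],[0,0,0],[0,0,0],[0,0,0],[0,0,0],[0,0,0],[0,0,0],[0,0,0]],"twist":[0,0,0,0,0,0,0,0,0,0,0,0],"grip":[1,1,1,1,1,1,1,1,1,1,1,1]}' | grep -E "contact"; python3 st.py;python3 bar.py w7; python3 ba.py w7
```

```text
contact_force: [-9.1, -8.9, 8.2]
torque Nm 1.522
14.3 pos [0.48653 0.17853 0.12396] r 0.1219 ang 150.32 out 3.48 tan -12.24 fz 8.2 wt [-1.82  1.42  0.03]
contact_force: [-8.6, -8.7, 7.7]
torque Nm 1.43
15.5 pos [0.48651 0.17853 0.12392] r 0.1219 ang 150.33 out 3.14 tan -11.85 fz 7.66 wt [-1.87  1.33 -0.02]
w7 151.056 123 [3.20000e-02 2.41625e+02]
w7 150.854 110 [6.00000e-03 2.71864e+02]
```

View pics/w7.png

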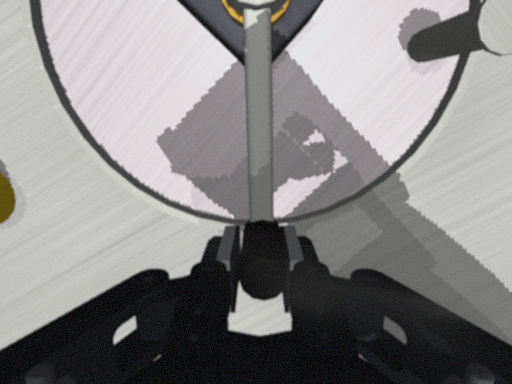

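```bash
python3 -m handwheel '{"translation":[[0.0015,0.003,0],[0.003,0.005,0],[0.003,0.005,0],[0.003,0.005,0],[0.003,0.005,0],[0.003,0.005,0],[0.003,0.005,0],[0.003,0.005,0],[0.003,0.005,0],[0.003,0.005,0],[0.003,0.005,0],[0.003,0.005,0]],"twist":[0,0,0,0,0,0,0,0,0,0,0,0],"grip":[1,1,1,1,1,1,1,1,1,1,1,1]}' | grep -E "contact"; python3 st.py;python3 bar.py w8; python3 ba.py w8; python3 st.py
```

```text
contact_force: [-9.4, -9.8, 7.8]
torque Nm 1.59
16.75 pos [0.48673 0.17902 0.1238 ] r 0.1219 ang 150.08 out 3.26 tan -13.22 fz 7.83 wt [-2.03  1.43 -0.02]
w8 150.827 130 [2.80000e-02 2.42744e+02]
w8 150.73 111 [4.00000e-03 2.72684e+02]
torque Nm 1.617
16.8 pos [0.48672 0.17903 0.12379] r 0.1219 ang 150.08 out 2.79 tan -14.05 fz 8.33 wt [-2.02  1.45 -0.1 ]
```

```bash
python3 -m handwheel '{"translation":[[0,0,0],[0,0,0],[-0.004,-0.007,0],[-0.008,-0.014,0],[-0.012,-0.021,0],[-0.016,-0.028,0],[-0.02,-0.036,0],[-0.024,-0.043,0],[-0.028,-0.050,0],[-0.032,-0.0575,0],[-0.032,-0.0575,0],[-0.032,-0.0575,0]],"twist":[0,0,0,0,0,0.002,0.004,0.006,0.008,0.0111,0.0111,0.0111],"grip":[1,1,1,1,1,1,1,1,1,1,1,1]}' | grep -E "contact"; python3 st.py;python3 bar.py w9; python3 ba.py w9; python3 st.py
```

```text
contact_force: [-4.4, -1.2, 6.0]
torque Nm 0.493
18.0 pos [0.48397 0.17286 0.12491] r 0.1214 ang 153.24 out 3.4 tan -3.02 fz 5.97 wt [-0.3   0.59  0.13]
w9 153.571 127 [4.40000e-02 2.37574e+02]
w9 153.964 130 [3.00000e-02 2.64326e+02]
torque Nm 0.486
18.05 pos [0.48398 0.1729  0.12491] r 0.1214 ang 153.23 out 3.43 tan -3.21 fz 4.23 wt [-0.31  0.56  0.1 ]
```

```bash
python3 -m handwheel '{"translation":[[-0.003,-0.006,0],[-0.003,-0.006,0],[-0.003,-0.006,0]],"twist":[0.0028,0.0028,0.0028],"grip":[1,1,1]}' | grep -E "contact"; python3 st.py;python3 bar.py w10; python3 ba.py w10; python3 st.py
python3 -m handwheel '{"translation":[[-0.003,-0.006,0],[-0.003,-0.006,0],[-0.003,-0.006,0]],"twist":[0.0028,0.0028,0.0028],"grip":[1,1,1]}' | grep -E "contact"; python3 st.py;python3 bar.py w11; python3 ba.py w11; python3 st.py
python3 -m handwheel '{"translation":[[-0.003,-0.0065,0],[-0.006,-0.013,0],[-0.006,-0.013,0]],"twist":[0.0028,0.0056,0.0056],"grip":[1,1,1]}' | grep -E "contact"; python3 st.py;python3 bar.py w12; python3 ba.py w12; python3 st.py
```

```text
contact_force: [-3.3, -0.2, 5.2]
torque Nm 0.246
18.35 pos [0.48365 0.17218 0.12495] r 0.1214 ang 153.6 out 2.85 tan -1.68 fz 5.19 wt [-0.15  0.5   0.04]
w10 153.922 127 [4.1000e-02 2.3811e+02]
w10 153.645 108 [1.40000e-02 2.68606e+02]
torque Nm 0.304
18.4 pos [0.48365 0.17219 0.12495] r 0.1214 ang 153.6 out 3.28 tan -2.29 fz 3.64 wt [-0.19  0.44  0.02]
contact_force: [-4.3, -0.2, 4.5]
torque Nm 0.204
18.7 pos [0.48335 0.17148 0.12504] r 0.1214 ang 153.96 out 3.73 tan -2.05 fz 4.48 wt [-0.    0.53 -0.05]
w11 154.257 130 [3.80000e-02 2.38633e+02]
w11 153.871 96 [1.00000e-02 2.69375e+02]
torque Nm 0.264
18.75 pos [0.48336 0.17147 0.12503] r 0.1214 ang 153.96 out 4.24 tan -1.88 fz 5.96 wt [0.   0.53 0.04]
contact_force: [-5.4, 2.3, 4.2]
torque Nm -0.022
19.05 pos [0.4827  0.1698  0.12522] r 0.1212 ang 154.81 out 5.9 tan -0.24 fz 4.23 wt [ 0.33  0.59 -0.05]
w12 155.047 126 [3.50000e-02 2.39297e+02]
w12 154.768 105 [8.00000e-03 2.69788e+02]
torque Nm 0.003
19.1 pos [0.48271 0.16982 0.12522] r 0.1212 ang 154.8 out 5.42 tan 0.24 fz 4.85 wt [0.33 0.6  0.03]
```

```bash
python3 arc.py 52 -3 12; python3 arc.py 16 -3 12; python3 arc.py -20 -1 5
python3 - <<'E'
from h import *
C=np.array([.5924,.1182])
for R in [(.5173,.0235),(.5145,.0215),(.5195,.0249)]:
    o=np.array(R)-C; print(np.rad2deg(np.arctan2(o[1],o[0]))+153.24,np.linalg.norm(o))
E
```

```text
49.0 [-0.0169, -0.0383] 0.0167
46.0 [-0.0317, -0.0775] 0.0333
43.0 [-0.0445, -0.1174] 0.05
40.0 [-0.0551, -0.1579] 0.0667
37.0 [-0.0636, -0.1989] 0.0833
34.0 [-0.07, -0.2403] 0.1
31.0 [-0.0742, -0.282] 0.1167
28.0 [-0.0762, -0.3238] 0.1333
25.0 [-0.076, -0.3657] 0.15
22.0 [-0.0736, -0.4075] 0.1667
19.0 [-0.0691, -0.4491] 0.1833
16.0 [-0.0623, -0.4905] 0.2
13.0 [0.0089, -0.0409] 0.0167
10.0 [0.0199, -0.0813] 0.0333
7.0 [0.033, -0.1211] 0.05
4.0 [0.0482, -0.1601] 0.0667
1.0 [0.0654, -0.1983] 0.0833
-2.0 [0.0846, -0.2356] 0.1
-5.0 [0.1057, -0.2717] 0.1167
-8.0 [0.1287, -0.3068] 0.1333
-11.0 [0.1535, -0.3405] 0.15
-14.0 [0.18, -0.373] 0.1667
-17.0 [0.2081, -0.404] 0.1833
-20.0 [0.2379, -0.4334] 0.2
-21.0 [0.0103, -0.0095] 0.0056
-22.0 [0.0207, -0.0188] 0.0111
-23.0 [0.0313, -0.0279] 0.0167
-24.0 [0.042, -0.0368] 0.0222
-25.0 [0.0529, -0.0455] 0.0278
24.824506161771126 0.12086397312681728
24.385627527501867 0.12417447402747481
25.2376926040144 0.11840312495876115
```

```bash
python3 -m handwheel '{"translation":[[-0.017,-0.038,0],[-0.032,-0.0775,0],[-0.0445,-0.117,0],[-0.055,-0.158,0],[-0.064,-0.199,0],[-0.07,-0.24,0],[-0.074,-0.282,0],[-0.076,-0.324,0],[-0.076,-0.366,0],[-0.074,-0.4075,0],[-0.069,-0.449,0],[-0.062,-0.4905,0]],"twist":[0.0167,0.0333,0.05,0.0667,0.0833,0.1,0.1167,0.1333,0.15,0.1667,0.1833,0.2],"grip":[1,1,1,1,1,1,1,1,1,1,1,1]}' | grep -E "contact"; python3 st.py
```

```text
contact_force: [-1.8, 1.7, 3.1]
torque Nm -0.222
20.3 pos [0.47399 0.09565 0.12524] r 0.1205 ang -169.22 out 1.47 tan 2.06 fz 3.08 wt [0.24 0.17 0.03]
```

```bash
python3 -m handwheel '{"translation":[[0.009,-0.041,0],[0.02,-0.081,0],[0.033,-0.121,0],[0.048,-0.16,0],[0.0655,-0.198,0],[0.0845,-0.2355,0],[0.106,-0.272,0],[0.129,-0.307,0],[0.1535,-0.3405,0],[0.18,-0.373,0],[0.208,-0.404,0],[0.238,-0.433,0]],"twist":[0.0167,0.0333,0.05,0.0667,0.0833,0.1,0.1167,0.1333,0.15,0.1667,0.1833,0.2],"grip":[1,1,1,1,1,1,1,1,1,1,1,1]}' | grep -E "contact"; python3 st.py
python3 -m handwheel '{"translation":[[0.01,-0.0095,0],[0.021,-0.019,0],[0.031,-0.028,0],[0.042,-0.037,0],[0.053,-0.0455,0],[0.053,-0.0455,0],[0.053,-0.0455,0]],"twist":[0.0056,0.0111,0.0167,0.0222,0.0278,0.0278,0.0278],"grip":[1,1,1,1,1,1,1]}' | grep -E "contact"; python3 st.py
python3 - <<'E'
import cv2
from h import *
p,d=cams.grab_frame("wrist"); cv2.imwrite("pics/w13.png",p[:,:,::-1])
E
```

```text
contact_force: [1.0, 3.4, 1.3]
torque Nm -0.126
21.5 pos [0.51047 0.03118 0.12517] r 0.1195 ang -133.27 out -3.14 tan 1.6 fz 1.3 wt [ 0.66 -0.28  0.06]
contact_force: [4.5, 4.7, 0.4]
torque Nm 0.142
22.2 pos [0.51811 0.02476 0.12526] r 0.1194 ang -128.49 out -6.47 tan -0.61 fz 0.41 wt [ 0.75 -0.45  0.07]
```

View pics/w13.png

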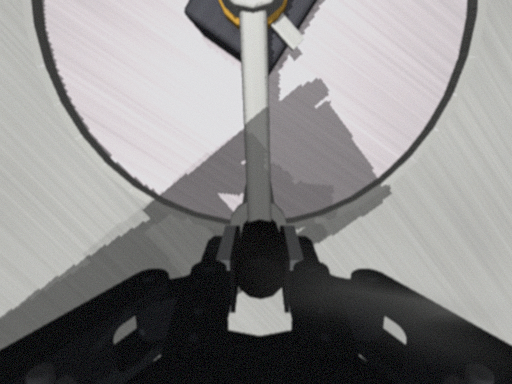

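The rest head (about columns 230–287, row 215) sits symmetrically under the knob at column 260. I'll open the gripper and lift.

```bash
python3 -m handwheel '{"translation":[[0,0,0],[0,0,0],[0,0,0],[0,0,0],[0,0,0],[0,0,0]],"twist":[0,0,0,0,0,0],"grip":[0.7,0.5,0.4,0.4,0.4,0.4]}' ; python3 -m handwheel '{"translation":[[0,0,0.1],[0,0,0.3],[0,0,0.5],[0,0,0.8],[0,0,0.8],[-0.1,-0.3,0.8],[-0.2,-0.6,0.8],[-0.2,-0.9,0.8],[-0.2,-0.9,0.8],[-0.2,-0.9,0.8]],"twist":[0,0,0,0,0,0,0,0,0,0],"grip":[0.4,0.4,0.4,0.4,0.4,0.4,0.4,0.4,0.4,0.4]}'
python3 - <<'E'
import cv2
from h import *
for n in ("top","side","wrist"):
    p,d=cams.grab_frame(n); cv2.imwrite(f"pics/{n}9.png",p[:,:,::-1])
a=cv2.imread("pics/top0.png")[120:240,140:270];b=cv2.imread("pics/top9.png")[120:240,140:270]
cv2.imwrite("pics/cmp.png",cv2.resize(np.hstack([a,b]),None,fx=3,fy=3,interpolation=cv2.INTER_CUBIC))
E
```

```text
clock: 22.85
eef_pos: [0.5174, 0.024, 0.1253]
tool_rot: [[0.632, 0.775, -0.0], [0.775, -0.632, -0.0], [-0.0, -0.0, -1.0]]
contact_force: [0.4, -0.8, 0.7]
grip_width: 0.598
clock: 23.85
eef_pos: [0.4875, -0.1116, 0.2461]
tool_rot: [[0.633, 0.774, 0.001], [0.774, -0.633, 0.0], [0.001, 0.001, -1.0]]
contact_force: [0.1, -0.3, 0.4]
grip_width: 0.6
```

View pics/top9.png

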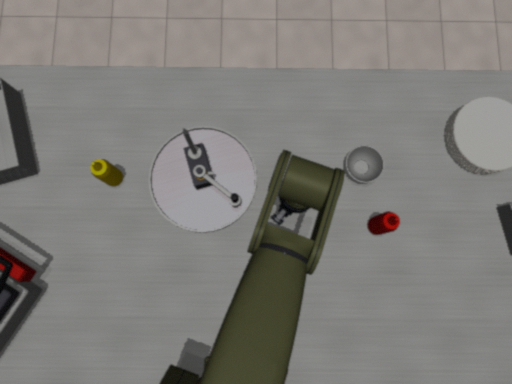

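View pics/cmp.png

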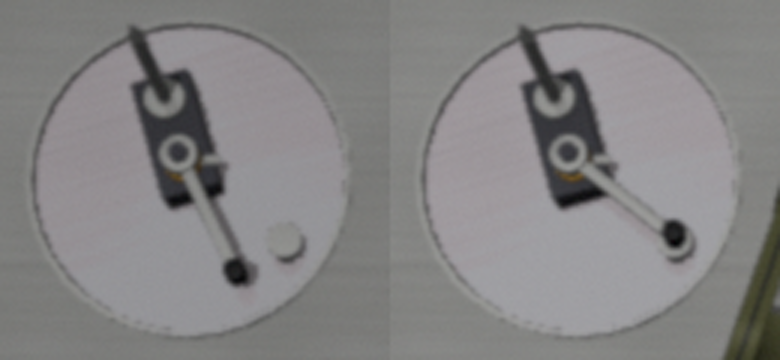

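View pics/side9.png

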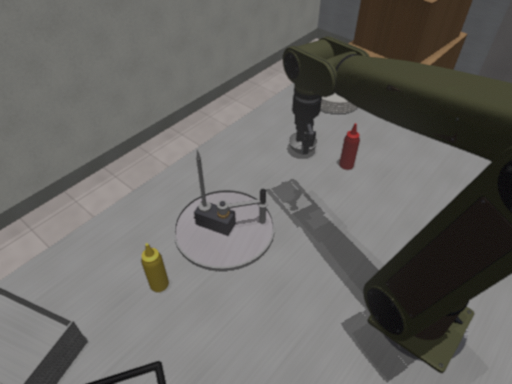

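Run:
```python
from h import *
from bench import manip
k=ray("top",235.3,197.7,.146);r=ray("top",235.2,200.4,.092);print(k,r,np.linalg.norm((k-r)[:2]))
s=manip.read_state();print(s["clock"],np.abs(s["joint_velocities"]).max())
print(manip.job_done())
```

```text
[0.51362202 0.01978106 0.146     ] [0.51448209 0.02150864 0.092     ] 0.0019298262443600762
24.0 0.008268480455138649
the job is handed in; nothing more can be done
None
```

I swung the bar clockwise by the knob and felt the ratchet catch about 0.93 rad from the start. I then loaded the screw up to about 13 N at the knob, swung the bar back over the rest post, let go and handed the job in at 24 s.

**Load:** the wrist force, including the small twist on the knob, put the load at 12 to 13.5 N for more than 3 s (1.43 to 1.6 N m).

**Final checks:**
- **Knob:** it stands about 2 mm from the rest centre in the top view, and the robot is clear.
- **Bystanders:** the bottles and the bowl look unmoved in the top and side views. I compared these by eye.
- **Screw:** the tab looks unmoved in the before and after top views, but only to within about 2 mm, because the bar partly hides it now.

**One disagreement:** the bar turned about 3° under load. That is more than the stated spring rate predicts for the force I read; it would mean about 17 N. Close to full load the slope matched the stated rate, and the reading returned to about zero after unloading. I put the extra turn down to softness at the catch and trusted the force reading.

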